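Shut the cash drawer and hold the scanner over the bar code

ROBOT

A 6-joint arm with a two-finger parallel gripper is mounted at the origin on the work surface. World frame = base frame: x ahead of the robot, y to its left, z up, the work surface at z = 0. Lengths are in mm, angles in rad, forces in N, time in s.
With the tool pointing down it reaches from about 300 to 775 mm from the base axis. Payload 14.6 kg.
Tool frame: the origin (TCP) lies on the front face of the gripper's body, between the roots of the fingers; the fingertips stand 73 mm ahead of it and the grasp point (between the pads) lies 54 mm ahead of it (ctrl.tip_reach is the distance from the TCP to the fingertips, in mm); z points along the fingers, y is the line along which they close (so a half turn about z gives the same grasp; the last joint's range is limited). The gripper opens to 85 mm and grips with 20 to 120 N. Pads are 22 mm wide; open, the fingers measure 114 mm over their backs; the gripper's body (76 mm by 85 mm) begins 54 mm behind the grasp point. The pads swing forward as they close: fully open they stand 13 mm farther back than shut.
Start: joints at [1.144, 0.3, 1.521, -0, 1.321, -0.067], TCP at [193.645, 514.773, 303.881] pointing down, gripper open.
Joint ranges: [-3.03, 3.03], [-0.79, 2.21], [0.23, 2.52], [-1.04, 4.18], [0, 3.07], [-2.55, 2.55]. Speed limits (rad/s): [2.22, 2.22, 2.57, 3.14, 3.14, 3.14].

INTERFACE

Orientations are given as a unit quaternion [w, x, y, z].
In Python, from bench import get_obs, viewer, ctrl gives the robot as it stands.
- The arm moves only by the tool arm_command, never from a script. Its argument "plan" is a list of rows, each an object with "twist": the turn, a rotation vector about the world's x, y, z in rad, a list of three; "translation": the shift along the world's x, y, z in mm, a list of three; "fingers": the closure in counts, from 0 (fully open) to 255 (shut). In form: [{"twist": [rx, ry, rz], "translation": [tx, ty, tz], "fingers": fingers}, ...]. A call has 1 to 20 rows; each row shifts and turns the commanded pose from where the row before left it; what a row does not reach is not made up. A row lasts 1/8 s, in which the tool goes at most 62.5 mm and 10.7 degrees, less where a joint would pass 70% of its speed; a pose out of reach is approached as far as the arm can. A call is refused whole if a number of a shift passes 62.5 or a number of a turn 0.188, either way. A call with a gripper value outside its range is refused whole. The fingers move at their own pace and stop on an object; "squeeze" is the grip in N (left out, the last holds). Time passes only in rows, so rows that do not move let the fingers close. It gives the time, the measured TCP pose, the force, the opening and the grip force at its end, in the units of the state.
- get_obs(): the state, without advancing time (a new reading comes with each control period).
- viewer.capture(name): name is "scene" or "top" or "wrist"; returns a dict with "img" (420x560x3 uint8, red, green, blue), "range_z" (420x560 float32, mm along the optical axis (not along the pixel's ray), 0 where there is no reading), "vfov" (degrees; the focal length in pixels is half the picture's height over the tangent of half this angle, whatever the lens; pixels are square), "cx", "cy" (the principal point, pixels), "R" (3x3) and "t" (3): a world point X has camera coordinates R X + t. Camera axes: x right, y down, z forward; pixel columns grow to the right and rows downward; lengths in mm; the calibration is good to about 2 mm. The wrist camera is an equidistant fisheye: a pixel r from the principal point sees the ray r / f radians off the axis. A picture is of the moment at which its call begins.
- ctrl.hand_in(): hands the job in; it is judged then, once.
The state is a dict: "time_s": time; "joints": joint angles; "qd": joint speeds; "effort": joint torques, N m; "tcp_pos": TCP position; "tcp_rot": TCP orientation; "force": force on the tool from outside, world axes, zero at the start; "moment": the same for the moment, N m; "gripper_width": finger opening in mm; "finger_force": force on a finger pad.
Only numpy, scipy, OpenCV 4.12 (cv2) and the standard library are available. Lean on these libraries where they do the work, as an engineer would, in place of code of your own. Each camera call takes 0.05 s, during which the arm holds its last target. There are 200 camera calls.

TASK

The till takes no new sale while its cash drawer is open, so first push the cash drawer fully home until it clicks in at its detent. Then lift the cordless scanner out of its charging cradle, carry it over the carton of glue sticks and hold it upright with its nose about 2 cm above the bar code on the red label pack, centred on the bar code and with the nose's long side along the row of bars, without touching the pack or disturbing anything else on the counter. Finish like that, still holding the scanner in the air.

Things in the scene. Friction and masses are not known exactly. Their poses are not given: they have to be found in the camera images.
- cash_drawer (a joint): How far the cash drawer is open, in m: 0 is fully home, it starts 0.07 to 0.11 open. It slides level with about 1.5 N of friction; a sprung detent resists from 12 mm before home with about 3 N more, up to its crest 5 mm before home, and in the last 3 mm it snaps the drawer in and keeps it there.
- drawer_front (a point): Middle of the drawer's flat grey front face (300 mm wide, 82 mm high, no handle, face centre 45 mm above the counter). It moves with the drawer. Its x axis points into the unit, the way to push the drawer shut; y to the unit's left; z up. The black unit behind it is 300 mm wide, 300 mm deep (drawer shut) and 90 mm high; on its top, more than 120 mm behind the closed front, are a card terminal and a paper roll, up to 57 mm above the top.
- scanner_grip (a point): Middle of the grip of the cordless scanner, 80 mm above the scanner's underside. The grip is an upright grey bar 36 mm along x and 30 mm along y (flat faces, grasp across y from above), it reaches from 46 mm to the scanner's top at 115 mm above the underside. Below it a red collar 46 x 34 mm and a grey head 64 mm (x) by 38 mm (y), 34 mm high. z up. Weighs 0.15 to 0.25 kg. At the start it stands upright, head down, in the cradle.
- scanner_nose (a point): Centre of the scanner's underside (the nose, with the dark red window 52 x 26 mm, long side along x); same axes as scanner_grip.
- scanner: The whole scanner; origin at the nose, same axes.
- cradle: Black charging cradle, fixed to the counter; origin on the counter at its centre. Its base is 102 x 86 mm and 10 mm high, the open pocket 72 mm (x) by 46 mm (y) inside, with walls up to 31 mm above the counter; the scanner's nose rests on the pocket's floor 10 mm above the counter. Lift the scanner straight up out of it.
- barcode (a point): Centre of the bar code on the top of the red label pack, at its surface, 45 mm above the counter. White field 62 mm (x) by 40 mm (y) with black bars side by side along x, each running along y. z up.
- label_pack: Loose red pack of labels 110 mm (x) by 75 mm (y) by 45 mm high; origin at the centre of its underside. The bar code lies 16 mm to -x of the pack's centre.
- glue_carton: Loose yellow carton of glue sticks standing between the cradle's and the pack's places: 240 mm (x) by 52 mm (y), 110 mm high with the sticks; origin at the centre of its underside. Leave alone.
- pen_pot: Loose black pen pot, 72 mm across, 100 mm high, pens up to 146 mm; origin at the centre of its underside. Leave alone.
- tape_dispenser: Loose black tape dispenser 130 x 50 mm, 75 mm high; origin at the centre of its underside. Leave alone.
Things that resemble listed ones, but are neither listed nor needed, are in the scene too. Leave any blue or purple look-alike of the cradle alone.

How it is judged:
By the outcome, as a careful person would: the job done as asked, in the order asked, and still so for the second after the job is handed in, while the arm keeps its last pose, push and grip.
It also fails if it takes over 69 s, if anything falls off the work surface, if the arm or the gripper's body presses on something with over 40 N, if the wrist force passes 120 N, or if a joint passes its speed limit or range.

## Working session

There is one attempt and no reset: what is moved stays moved. The work goes in short steps, Python scripts to look and compute and a tool call to move; the robot and the scene stay as the last step left them, time stands still between calls to the robot, and variables do not carry over. Pictures are saved under pics/ and viewed, at most 10 in all, crops included, and the job is handed in when it is done.

Besides the shell and the picture viewer there is one more tool, called by a JSON object that holds its "name" and its "arguments". arm_command: Moves the arm, as the interface text tells. Its arguments: {"type":"object","properties":{"plan":{"type":"array"},"squeeze":{"type":"number"}},"required":["plan"]}

```bash
mkdir -p pics; cat > h.py <<'E'
import numpy as np, cv2
from bench import get_obs, viewer, ctrl
def cap(n):
    c=viewer.capture(n); np.savez('/tmp/%s.npz'%n,**c); return c
def load(n): return dict(np.load('/tmp/%s.npz'%n))
def ray(c,u,v,fish=False):
    f=210/np.tan(np.radians(float(c['vfov']))/2); x=(u-c['cx'])/f; y=(v-c['cy'])/f
    if fish:
        r=np.hypot(x,y); s=np.sin(r)/max(r,1e-9); d=np.array([x*s,y*s,np.cos(r)]); return d
    return np.array([x,y,1.])
def pz(c,u,v,z,fish=False):  # intersect plane z
    R=c['R'];o=-R.T@c['t'];d=R.T@ray(c,u,v,fish); return o+d*(z-o[2])/d[2]
def pd(c,u,v,fish=False):
    d=ray(c,u,v,fish); d=d/d[2]*c['range_z'][int(round(v)),int(round(u))]; return c['R'].T@(d-c['t'])
def save(img,p,s=1): cv2.imwrite(p,cv2.resize(img[:,:,::-1].copy(),None,fx=s,fy=s,interpolation=cv2.INTER_CUBIC))
E
python3 - <<'E'
from h import *
o=get_obs();print(o['time_s'],o['tcp_rot'],o['tcp_pos'])
for n in('top','scene'):
    c=cap(n);save(c['img'],f'pics/{n}1.png',1.42)
    print(n,-c['R'].T@c['t'],c['R'])
E
```

```text
0.0 [-1.37202938e-04  1.78933107e-01  9.83861079e-01 -5.48786671e-04] [193.57073939 514.63891229 303.33417008]
top [ 435.99840163   61.15856922 1046.39761735] [[ 0.00305785 -0.99982577  0.01841385]
 [-0.99621248 -0.00464592 -0.08682801]
 [ 0.08689843 -0.0180786  -0.99605312]]
scene [1415.93161853  334.76184081  945.62656187] [[-0.30706796  0.95164251  0.00926322]
 [ 0.63674158  0.21267287 -0.74116828]
 [-0.70729727 -0.22169076 -0.67125538]]
```

View pics/top1.png

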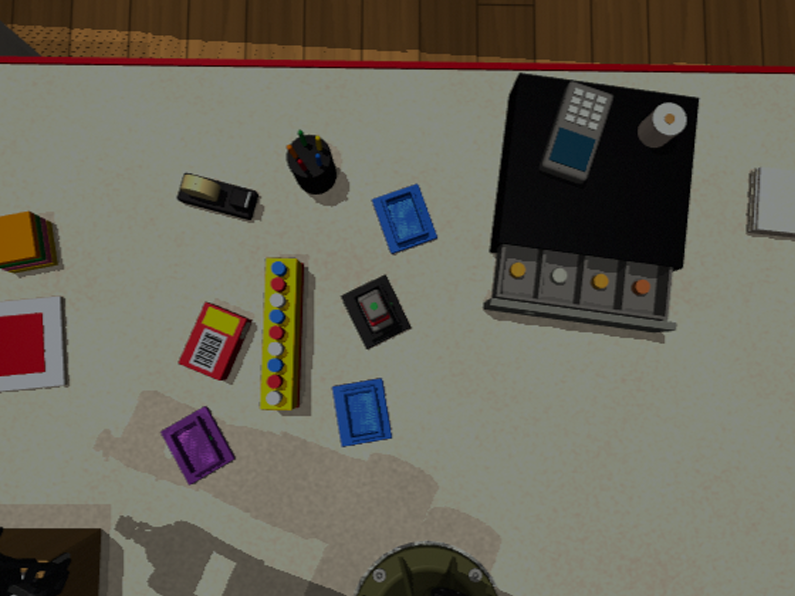

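View pics/scene1.png

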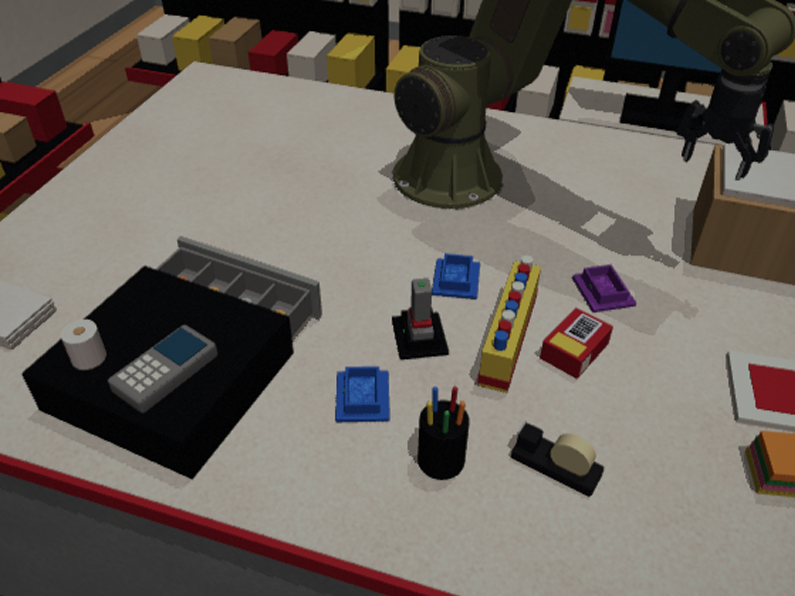

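Top view (795-wide picture): cradle candidates are blue (404,218), blue (362,411), purple (198,445) and black (377,311). Only the black one is the right colour and holds the grey and red scanner. The red pack with the bar code is at (215,340), the carton at (283,335), and the open drawer front runs from (487,303) to (674,325). I'll confirm in an enlarged crop.

```bash
python3 - <<'E'
from h import *
c=load('top'); im=c['img']
a=cv2.resize(im[190:280,120:300],None,fx=4.4,fy=4.4,interpolation=cv2.INTER_CUBIC)
b=cv2.resize(im[165:245,335:485],None,fx=2.5,fy=2.5,interpolation=cv2.INTER_CUBIC)
o=np.zeros((600,792,3),np.uint8);o[:396]=a[:396,:792];o[400:600,:375]=b[:200,:375];save(np.clip(o*1.6,0,255).astype(np.uint8),'pics/crop1.png')
E
```

```text
(no output)
```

View pics/crop1.png

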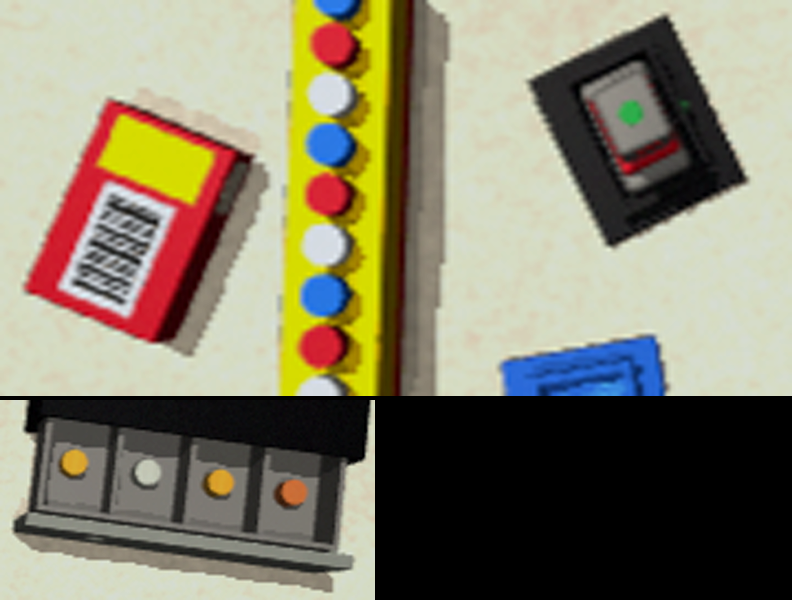

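The crop confirms it: the black cradle (637,130) holds the grey and red scanner (green dot at 630,112). The bar code field on the red pack has corners (106,180), (176,207), (131,317) and (58,290). The yellow patch marks the pack's +x end.

```bash
python3 - <<'E'
from h import *
c=load('top')
A=lambda p,z:np.array([pz(c,120+x/4.4-.5+.5/4.4,190+y/4.4-.5,z)[:2] for x,y in p])
B=lambda p,z:np.array([pz(c,335+x/2.5-.5,165+(y-400)/2.5-.5,z)[:2] for x,y in p])
def rep(n,q):
    print(n,q.mean(0).round(1),[round(float(np.linalg.norm(q[i]-q[i-1])),1) for i in range(len(q))],[round(float(np.degrees(np.arctan2(*(q[i]-q[i-1])[::-1]))),1) for i in range(len(q))])
rep('bar',A([(106,180),(176,207),(131,317),(58,290)],45))
rep('pack',A([(108,100),(240,150),(155,342),(25,290)],45))
rep('scan',A([(580,85),(640,58),(673,130),(612,158)],125))
rep('cradle',A([(529,80),(668,16),(747,182),(612,246)],10))
q=B([(14,528),(352,567)],86);print(q);rep('drawer',q)
q=A([(295,0),(382,0)],100);print(q)
print('z',pd(c,120+630/4.4,190+112/4.4),pd(c,120+100/4.4,190+250/4.4), pd(c,335+180/2.5,165+150/2.5))
# full extents of unit top
for u,v in[(520,74),(698,98),(682,268),(491,250),(563,182),(585,85)]: print(pz(c,u/1.42,v/1.42,90).round())
E
```

```text
bar [444.2 359.2] [62.4, 39.8, 61.8, 41.1] [-21.9, -110.8, 159.2, 70.0]
pack [459.1 352.1] [108.2, 75.1, 109.5, 73.9] [-21.8, -110.5, 157.5, 68.6]
scan [513.1  89.5] [39.2, 32.3, 39.0, 32.8] [24.0, -65.3, -155.1, 115.0]
cradle [510.   85.9] [102.4, 84.6, 101.8, 82.0] [27.0, -64.8, -154.4, 115.6]
[[ 513.25514819  -85.57007512]
 [ 479.23418332 -391.97741178]]
drawer [ 496.2 -238.8] [308.3, 308.3] [83.7, -96.3]
[[568.95328985 257.7287743 ]
 [569.20136936 213.9556176 ]]
z [509.73524807  86.74494854 127.00244245] [442.09923084 367.46751912  45.37531731] [ 495.47099169 -250.55206495   42.02113797]
[ 895. -149.   90.]
[ 858. -442.   90.]
[ 576. -405.   90.]
[603. -99.  90.]
[ 715. -216.   90.]
[ 878. -256.   90.]
```

{"name": "arm_command", "arguments": {"plan": [{"twist": [0,0,0.025],"translation": [22.6,-36.5,0],"fingers": 255},{"twist": [0,0,0.025],"translation": [22.6,-36.5,0],"fingers": 255},{"twist": [0,0,0.025],"translation": [22.6,-36.5,0],"fingers": 255},{"twist": [0,0,0.025],"translation": [22.6,-36.5,0],"fingers": 255},{"twist": [0,0,0.025],"translation": [22.6,-36.5,0],"fingers": 255},{"twist": [0,0,0.025],"translation": [22.6,-36.5,0],"fingers": 255},{"twist": [0,0,0.025],"translation": [22.6,-36.5,0],"fingers": 255},{"twist": [0,0,0.025],"translation": [22.6,-36.5,0],"fingers": 255},{"twist": [0,0,0.025],"translation": [22.6,-36.5,0],"fingers": 255},{"twist": [0,0,0.025],"translation": [22.6,-36.5,0],"fingers": 255},{"twist": [0,0,0],"translation": [0.5,-38,0],"fingers": 255},{"twist": [0,0,0],"translation": [0.5,-38,0],"fingers": 255},{"twist": [0,0,0],"translation": [0.5,-38,0],"fingers": 255},{"twist": [0,0,0],"translation": [0.5,-38,0],"fingers": 255},{"twist": [0,0,0],"translation": [0.5,-38,0],"fingers": 255},{"twist": [0,0,0],"translation": [0.5,-38,0],"fingers": 255},{"twist": [0,0,0],"translation": [0.5,-38,0],"fingers": 255},{"twist": [0,0,0],"translation": [0.5,-38,0],"fingers": 255},{"twist": [0,0,0],"translation": [0.5,-38,0],"fingers": 255},{"twist": [0,0,0],"translation": [0.5,-38,0],"fingers": 255}]}}

```text
time_s: 2.6
tcp_pos: [424.4, -231.5, 303.7]
tcp_rot: [-0.0, 0.055, 0.998, 0.0]
force: [-0.3, 0.8, -0.3]
gripper_width: -0.2
finger_force: 0.0
```

{"name": "arm_command", "arguments": {"plan": [{"twist": [0,0,0],"translation": [0,0,-38],"fingers": 255},{"twist": [0,0,0],"translation": [0,0,-38],"fingers": 255},{"twist": [0,0,0],"translation": [0,0,-38],"fingers": 255},{"twist": [0,0,0],"translation": [0,0,-38],"fingers": 255},{"twist": [0,0,0],"translation": [0,0,-37],"fingers": 255},{"twist": [0,0,0],"translation": [15,-1.7,0],"fingers": 255},{"twist": [0,0,0],"translation": [15,-1.7,0],"fingers": 255},{"twist": [0,0,0],"translation": [10,-1.1,0],"fingers": 255},{"twist": [0,0,0],"translation": [5,-0.6,0],"fingers": 255},{"twist": [0,0,0],"translation": [5,-0.6,0],"fingers": 255},{"twist": [0,0,0],"translation": [5,-0.6,0],"fingers": 255},{"twist": [0,0,0],"translation": [5,-0.6,0],"fingers": 255},{"twist": [0,0,0],"translation": [5,-0.6,0],"fingers": 255},{"twist": [0,0,0],"translation": [5,-0.6,0],"fingers": 255},{"twist": [0,0,0],"translation": [5,-0.6,0],"fingers": 255}]}}

```text
time_s: 4.47
tcp_pos: [499.9, -239.0, 114.8]
tcp_rot: [-0.0, 0.055, 0.998, 0.0]
force: [-1.8, 0.6, 0.7]
gripper_width: 0.0
finger_force: 0.0
```

```bash
python3 - <<'E'
from h import *
c=cap('top'); im=c['img']; d=cap('scene')['img']
a=cv2.resize(im[130:250,320:500],None,fx=2.2,fy=2.2,interpolation=cv2.INTER_CUBIC)
b=cv2.resize(d[140:340,10:260],None,fx=1.58,fy=1.58,interpolation=cv2.INTER_CUBIC)
o=np.zeros((330,800,3),np.uint8);o[:a.shape[0],:a.shape[1]]=a;o[:b.shape[0],400:400+b.shape[1]]=b;save(np.clip(o*1.6,0,255).astype(np.uint8),'pics/push.png')
E
```

```text
(no output)
```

View pics/push.png

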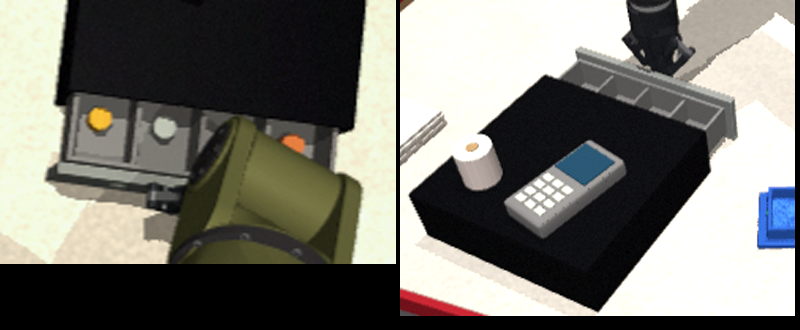

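The fingertips are on the middle of the drawer front and the force reads about 1.5 N, the drawer's sliding friction. I'll keep pushing.

{"name": "arm_command", "arguments": {"plan": [{"twist": [0,0,0],"translation": [5,-0.6,0],"fingers": 255},{"twist": [0,0,0],"translation": [5,-0.6,0],"fingers": 255},{"twist": [0,0,0],"translation": [5,-0.6,0],"fingers": 255},{"twist": [0,0,0],"translation": [5,-0.6,0],"fingers": 255},{"twist": [0,0,0],"translation": [5,-0.6,0],"fingers": 255},{"twist": [0,0,0],"translation": [5,-0.6,0],"fingers": 255},{"twist": [0,0,0],"translation": [5,-0.6,0],"fingers": 255},{"twist": [0,0,0],"translation": [5,-0.6,0],"fingers": 255},{"twist": [0,0,0],"translation": [5,-0.6,0],"fingers": 255},{"twist": [0,0,0],"translation": [5,-0.6,0],"fingers": 255}]}}

```text
time_s: 5.82
tcp_pos: [550.0, -245.0, 114.9]
tcp_rot: [0.0, 0.055, 0.998, -0.0]
force: [-2.3, -1.2, -0.1]
gripper_width: -0.1
finger_force: 0.0
```

{"name": "arm_command", "arguments": {"plan": [{"twist": [0,0,0],"translation": [3,-0.35,0],"fingers": 255},{"twist": [0,0,0],"translation": [3,-0.35,0],"fingers": 255},{"twist": [0,0,0],"translation": [3,-0.35,0],"fingers": 255},{"twist": [0,0,0],"translation": [3,-0.35,0],"fingers": 255}]}}

```text
time_s: 6.32
tcp_pos: [561.6, -246.3, 114.8]
tcp_rot: [-0.0, 0.055, 0.998, 0.0]
force: [-7.8, -0.0, 2.5]
gripper_width: 0.1
finger_force: 0.0
```

```bash
python3 - <<'E'
from h import *
c=cap('top'); im=c['img']; d=cap('scene')['img']
a=cv2.resize(im[130:250,320:500],None,fx=2.2,fy=2.2,interpolation=cv2.INTER_CUBIC)
b=cv2.resize(d[140:340,10:260],None,fx=1.58,fy=1.58,interpolation=cv2.INTER_CUBIC)
o=np.zeros((330,800,3),np.uint8);o[:a.shape[0],:a.shape[1]]=a;o[:b.shape[0],400:400+b.shape[1]]=b;save(np.clip(o*1.6,0,255).astype(np.uint8),'pics/push2.png')
E
```

```text
(no output)
```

View pics/push2.png

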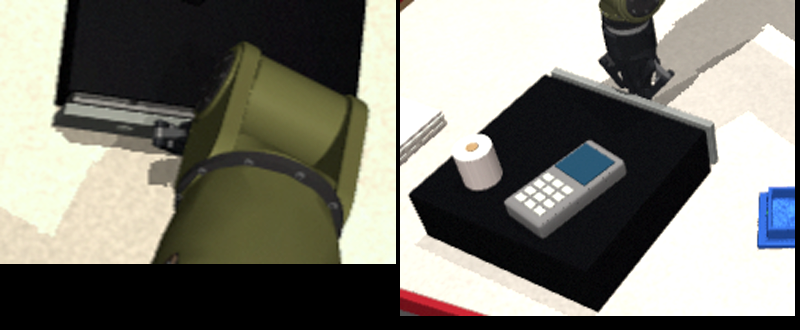

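The drawer is nearly shut, with a narrow gap still visible. The force has risen to 7.8 N, so it is on the detent.

{"name": "arm_command", "arguments": {"plan": [{"twist": [0,0,0],"translation": [2,-0.2,0],"fingers": 255},{"twist": [0,0,0],"translation": [2,-0.2,0],"fingers": 255}]}}

```text
time_s: 6.68
tcp_pos: [565.1, -246.7, 114.7]
tcp_rot: [-0.001, 0.055, 0.998, 0.0]
force: [-8.9, -0.2, 3.3]
gripper_width: 0.1
finger_force: 0.0
```

{"name": "arm_command", "arguments": {"plan": [{"twist": [0,0,0],"translation": [2,-0.2,0],"fingers": 255},{"twist": [0,0,0],"translation": [1,-0.1,0],"fingers": 255}]}}

```text
time_s: 6.92
tcp_pos: [568.4, -247.1, 114.8]
tcp_rot: [-0.001, 0.055, 0.998, 0.0]
force: [-6.3, -1.9, 1.5]
gripper_width: -0.0
finger_force: 0.0
```

{"name": "arm_command", "arguments": {"plan": [{"twist": [0,0,0],"translation": [1,-0.1,0],"fingers": 255},{"twist": [0,0,0],"translation": [1,-0.1,0],"fingers": 255}]}}

```text
time_s: 7.18
tcp_pos: [570.5, -247.3, 114.9]
tcp_rot: [-0.0, 0.055, 0.998, -0.0]
force: [-4.8, -1.1, 0.1]
gripper_width: 0.3
finger_force: 0.0
```

{"name": "arm_command", "arguments": {"plan": [{"twist": [0,0,0],"translation": [1,-0.1,0],"fingers": 255},{"twist": [0,0,0],"translation": [1,-0.1,0],"fingers": 255}]}}

```text
time_s: 7.42
tcp_pos: [572.3, -247.4, 114.8]
tcp_rot: [-0.001, 0.055, 0.998, 0.0]
force: [-12.6, 1.7, 4.5]
gripper_width: -0.0
finger_force: 0.0
```

{"name": "arm_command", "arguments": {"plan": [{"twist": [0,0,0],"translation": [1,-0.1,0],"fingers": 255}]}}

```text
time_s: 7.55
tcp_pos: [572.5, -247.4, 114.7]
tcp_rot: [-0.002, 0.055, 0.998, 0.0]
force: [-22.7, 2.4, 9.6]
gripper_width: -0.1
finger_force: 0.0
```

{"name": "arm_command", "arguments": {"plan": [{"twist": [0,0,0],"translation": [0.5,0,0],"fingers": 255}]}}

```text
time_s: 7.68
tcp_pos: [572.6, -247.4, 114.6]
tcp_rot: [-0.003, 0.055, 0.998, 0.001]
force: [-25.2, 2.5, 11.0]
gripper_width: 0.1
finger_force: 0.0
```

It has hit the hard stop at x = 572.6 with the force jumping to 25 N, after a dip past the crest, so the drawer is home. Next I back off, rise and go above the scanner.

{"name": "arm_command", "arguments": {"plan": [{"twist": [0,0,0],"translation": [-10,1.2,0],"fingers": 255},{"twist": [0,0,0],"translation": [-20,2.4,0],"fingers": 255},{"twist": [0,0,0],"translation": [-20,2.4,0],"fingers": 255},{"twist": [0,0,0],"translation": [0,0,38],"fingers": 255},{"twist": [0,0,0],"translation": [0,0,38],"fingers": 255},{"twist": [0,0,0],"translation": [0,0,38],"fingers": 255},{"twist": [0,0,0],"translation": [0,0,38],"fingers": 255},{"twist": [0,0,0],"translation": [0,0,38],"fingers": 128},{"twist": [0,0,0.055],"translation": [-1.2,33,0],"fingers": 0},{"twist": [0,0,0.055],"translation": [-1.2,33,0],"fingers": 0},{"twist": [0,0,0.055],"translation": [-1.2,33,0],"fingers": 0},{"twist": [0,0,0.055],"translation": [-1.2,33,0],"fingers": 0},{"twist": [0,0,0.055],"translation": [-1.2,33,0],"fingers": 0},{"twist": [0,0,0.055],"translation": [-1.2,33,0],"fingers": 0},{"twist": [0,0,0.055],"translation": [-1.2,33,0],"fingers": 0},{"twist": [0,0,0.055],"translation": [-1.2,33,0],"fingers": 0},{"twist": [0,0,0.055],"translation": [-1.2,33,0],"fingers": 0},{"twist": [0,0,0.055],"translation": [-1.2,33,0],"fingers": 0},{"twist": [0,0,0],"translation": [0,0,0],"fingers": 0}]}}

```text
time_s: 10.05
tcp_pos: [511.9, 90.2, 305.0]
tcp_rot: [0.001, -0.22, 0.976, 0.0]
force: [0.4, 0.0, 0.5]
gripper_width: 85.7
finger_force: 0.0
```

```bash
python3 - <<'E'
from h import *
c=cap('wrist'); save(np.clip(c['img']*1.5,0,255).astype(np.uint8),'pics/w1.png',1.42); print(get_obs()['tcp_pos'],-c['R'].T@c['t'],c['R'].round(2))
t=cap('top');a=np.median([pd(t,u,v) for u in range(342,352,3) for v in (188,)],axis=0);print(a)
E
```

```text
[512.05027924  89.13025893 304.97856034] [442.43362395  57.94030532 374.7057913 ] [[-0.43  0.9   0.  ]
 [ 0.86  0.41  0.3 ]
 [ 0.27  0.13 -0.95]]
[ 589.30142975 -115.40121795   -2.38230699]
```

View pics/w1.png

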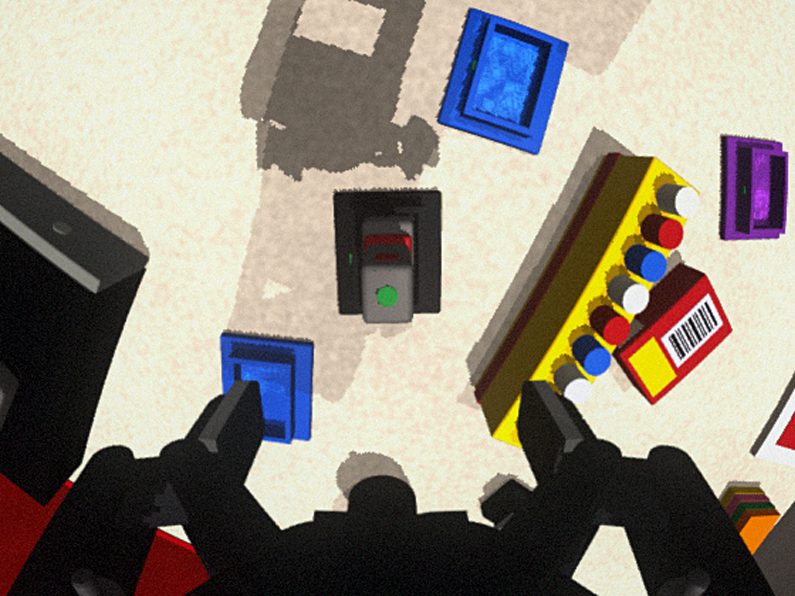

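The wrist view shows the scanner lined up with the gripper: green dot on top at (387,296), top edges vertical at x ≈ 363 and 412. The drawer at the left looks shut.

```bash
python3 - <<'E'
from h import *
c=load('wrist')
P=lambda x,y,z:pz(c,x/1.4196,y/1.4196,z,True)[:2].round(1)
print('dot',P(387,296,125))
print('rear top edge',P(363,322,125),P(412,322,125), P(363,267,125),P(412,267,125))
q=[P(*p,10) for p in [(334,191),(440,191),(440,313),(336,312)]];print(q,np.mean(q,0))
print('bar',np.mean([P(*p,45) for p in[(709,292),(720,325),(676,363),(665,333)]],0))
o=get_obs();w,x,y,z=o['tcp_rot'];print(o['tcp_pos'],np.degrees(2*np.arctan2(y,x))-90)
# wrist-projected drawer/unit
E
```

```text
dot [511.9  89. ]
rear top edge [532.   83.1] [519.9 108.7] [502.4  69.7] [490.7  94.4]
[array([483.5,  28.6]), array([447.8, 104.1]), array([538.4, 149.8]), array([574.9,  70.6])] [511.15   88.275]
bar [443.45  360.775]
[512.11162169  88.4071068  304.95068696] 115.22487107776516
```

{"name": "arm_command", "arguments": {"squeeze": 50, "plan": [{"twist": [0,0,0],"translation": [0,0,-30],"fingers": 0},{"twist": [0,0,0],"translation": [0,0,-30],"fingers": 0},{"twist": [0,0,0],"translation": [0,0,-30],"fingers": 0},{"twist": [0,0,0],"translation": [0,0,-30],"fingers": 0},{"twist": [0,0,0],"translation": [0,0,-30],"fingers": 0},{"twist": [0,0,0],"translation": [0,0,-11],"fingers": 0},{"twist": [0,0,0],"translation": [0,0,0],"fingers": 90},{"twist": [0,0,0],"translation": [0,0,0],"fingers": 130},{"twist": [0,0,0],"translation": [0,0,0],"fingers": 160},{"twist": [0,0,0],"translation": [0,0,0],"fingers": 200},{"twist": [0,0,0],"translation": [0,0,0],"fingers": 255},{"twist": [0,0,0],"translation": [0,0,0],"fingers": 255},{"twist": [0,0,0],"translation": [0,0,0],"fingers": 255},{"twist": [0,0,0],"translation": [0,0,0],"fingers": 255}]}}

```text
time_s: 11.9
tcp_pos: [512.6, 88.5, 144.9]
tcp_rot: [0.001, -0.218, 0.976, -0.0]
force: [-0.0, -0.6, 6.4]
gripper_width: 29.4
finger_force: 49.8
```

{"name": "arm_command", "arguments": {"plan": [{"twist": [0,0,0],"translation": [0,0,10],"fingers": 255},{"twist": [0,0,0],"translation": [0,0,25],"fingers": 255},{"twist": [0,0,0],"translation": [0,0,30],"fingers": 255},{"twist": [0,0,0],"translation": [0,0,30],"fingers": 255},{"twist": [0,0,0],"translation": [0,0,30],"fingers": 255},{"twist": [0,0,0],"translation": [0,0,30],"fingers": 255},{"twist": [0,0,0],"translation": [0,0,10],"fingers": 255},{"twist": [0,0,-0.082],"translation": [-6.8,27.2,0],"fingers": 255},{"twist": [0,0,-0.082],"translation": [-6.8,27.2,0],"fingers": 255},{"twist": [0,0,-0.082],"translation": [-6.8,27.2,0],"fingers": 255},{"twist": [0,0,-0.082],"translation": [-6.8,27.2,0],"fingers": 255},{"twist": [0,0,-0.082],"translation": [-6.8,27.2,0],"fingers": 255},{"twist": [0,0,-0.082],"translation": [-6.8,27.2,0],"fingers": 255},{"twist": [0,0,-0.082],"translation": [-6.8,27.2,0],"fingers": 255},{"twist": [0,0,-0.082],"translation": [-6.8,27.2,0],"fingers": 255},{"twist": [0,0,-0.082],"translation": [-6.8,27.2,0],"fingers": 255},{"twist": [0,0,-0.082],"translation": [-6.8,27.2,0],"fingers": 255},{"twist": [0,0,0],"translation": [0,0,0],"fingers": 255},{"twist": [0,0,0],"translation": [0,0,0],"fingers": 255}]}}

```text
time_s: 14.28
tcp_pos: [444.1, 360.0, 308.3]
tcp_rot: [-0.0, 0.188, 0.982, -0.0]
force: [0.2, 0.3, -2.6]
gripper_width: 30.0
finger_force: 49.4
```

```bash
python3 - <<'E'
from h import *
c=cap('wrist'); save(np.clip(c['img']*1.5,0,255).astype(np.uint8),'pics/w2.png',1.42)
o=get_obs();w,x,y,z=o['tcp_rot'];print(o['tcp_pos'],o['tcp_rot'],np.degrees(2*np.arctan2(y,x))-90,o['gripper_width'])
E
```

```text
[444.26977456 359.86285039 308.51029768] [-2.15379337e-04  1.88540351e-01  9.82065372e-01 -3.07369237e-04] 68.26477242666087 29.04116855441308
```

View pics/w2.png

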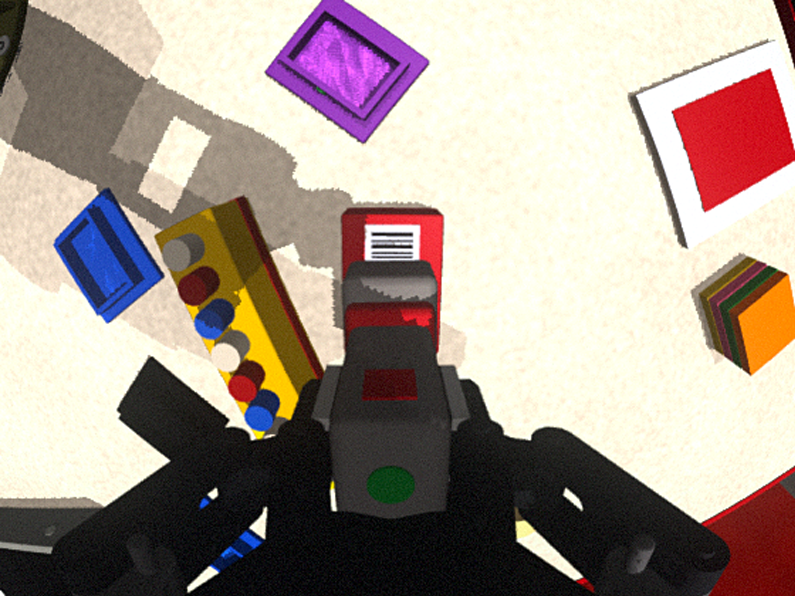

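The scanner is held upright above the pack. The bar code, at about (365–420, 225–262), and the pack edges, at x = 342 and 443, are parallel to the scanner and centred on it.

```bash
python3 - <<'E'
from h import *
c=load('wrist')
P=lambda x,y,z:pz(c,x/1.4196,y/1.4196,z,True)[:2].round(1)
a,b=P(365,225,45),P(420,225,45); l=P(364,262,45);r=P(421,262,45)
print(a,b,l,r)
ax=np.array([np.cos(np.radians(-21.7)),np.sin(np.radians(-21.7))]); ay=np.array([-ax[1],ax[0]])
tcp=get_obs()['tcp_pos'][:2]
for q in((a+b)/2,(l+r)/2): print('y off',(q-tcp)@ay,'x of point',(q-tcp)@ax)
for q in(b-a,r-l,P(443,211,45)-P(342,212,45)): print(np.degrees(np.arctan2(q[1],q[0])))
print('dot',[(P(391,484,308.5-19.9)-tcp)@v for v in(ax,ay)])
E
```

```text
[409.6 354.5] [424.4 391.6] [434.8 343.2] [450.5 382.4]
y off 2.1696995109667263 x of point -30.213141568274608
y off 2.130094976816309 x of point -2.5909868463693173
68.2518641194147
68.1733944820652
68.86698673419487
dot [np.float64(-1.6741956346942624), np.float64(0.7728942274076998)]
```

{"name": "arm_command", "arguments": {"plan": [{"twist": [0,0,0],"translation": [0,0,-25],"fingers": 255},{"twist": [0,0,0],"translation": [0,0,-25],"fingers": 255},{"twist": [0,0,0],"translation": [0,0,-20],"fingers": 255},{"twist": [0,0,0],"translation": [0,0,-10],"fingers": 255},{"twist": [0,0,0],"translation": [0,0,0],"fingers": 255}]}}

```text
time_s: 14.95
tcp_pos: [444.3, 360.1, 228.7]
tcp_rot: [-0.0, 0.189, 0.982, -0.0]
force: [-0.0, -0.5, -0.9]
gripper_width: 29.7
finger_force: 49.6
```

{"name": "arm_command", "arguments": {"plan": [{"twist": [0,0,0],"translation": [1,0,-10],"fingers": 255},{"twist": [0,0,0],"translation": [0,0.2,-10],"fingers": 255},{"twist": [0,0,0],"translation": [0,0,-8],"fingers": 255},{"twist": [0,0,0],"translation": [0,0,0],"fingers": 255},{"twist": [0,0,0],"translation": [0,0,0],"fingers": 255},{"twist": [0,0,0],"translation": [0,0,0],"fingers": 255}]}}

```text
time_s: 15.7
tcp_pos: [445.2, 360.8, 201.2]
tcp_rot: [0.0, 0.189, 0.982, 0.0]
force: [0.3, 0.7, -1.4]
gripper_width: 29.4
finger_force: 49.6
```

```bash
python3 - <<'E'
from h import *
s=cap('scene');w=cap('wrist')
a=cv2.resize(s['img'][150:300,300:460],None,fx=2.6,fy=2.6,interpolation=cv2.INTER_CUBIC)[:,:400]
b=cv2.resize(s['img'][150:300,20:240],None,fx=1.75,fy=1.75,interpolation=cv2.INTER_CUBIC)
o=np.zeros((560,800,3),np.uint8);o[:a.shape[0],:400]=a;o[:b.shape[0],410:410+b.shape[1]]=b
d=cv2.resize(w['img'],(380,285));o[270:555,410:790]=d
save(np.clip(o*1.5,0,255).astype(np.uint8),'pics/end.png');print(get_obs()['tcp_pos'])
E
```

```text
[445.18787287 360.71984824 201.13482954]
```

View pics/end.png

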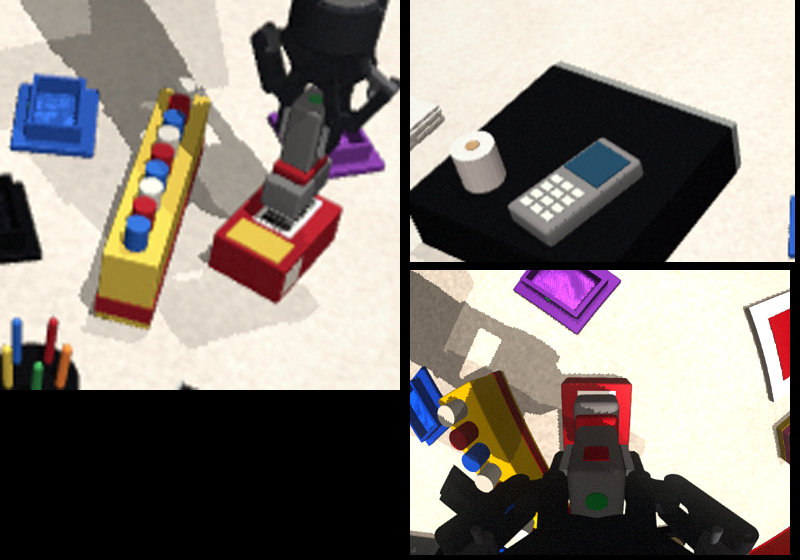

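The drawer is flush in the unit. The scanner hangs upright about 2 cm above the bar code, the pack and carton are undisturbed, and the cradle is empty.

```bash
python3 -c "
from bench import ctrl
print(ctrl.hand_in())"
```

```text
the job is handed in; nothing more can be done
None
```

The cash drawer was pushed home past its detent to the hard stop, and the job was handed in at about 16 s with the gripper holding the scanner upright, its nose about 21 mm above the bar code, centred to within about 2 mm and in line with the row of bars.

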